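# Pour the walnuts low into the serving dish

## Task

Use the scoop to pour its two walnuts into the clean terracotta dish (not onto the used plate with crumbs): carry the scoop without spilling, bring its pouring lip down to within a few centimetres above the dish, and only then tip it, so that no nut bounces out. With both walnuts lying in the dish, stand the empty scoop upright on the worktop again, clear of the dish.

Things in the scene. Friction and masses are not known exactly. Their poses are not given: they have to be found in the camera images.
- scoop: Aluminium scoop, 0.2 kg, black handle on top. Origin: middle of the front pouring lip, 16 mm above its flat underside; -x points out of the open mouth (at first roughly to the robot), z up. Trough 110 mm long (x 0 to 110), 68 wide, sides to 22 mm over the origin. Its floor rises 12 degrees to the lip over the front 57 mm: level it keeps the nuts at the back; tipped mouth-down 35 to 40 degrees they roll out.
- scoop_grip (a point): Where to grip the scoop, from above across its y: centre of its black handle bar, x = 62, z = 63 mm from the scoop's origin, near the balance point; same axes. The bar runs along x, x = 25 to 118 mm, on one post at the back, 14 mm wide, 18 high; its underside is 32 mm above the sides of the trough.
- dish: Clean round terracotta dish, 0.4 kg, 156 mm across the rim, 30 high, 6 mm floor, 5 mm wall, about 120 mm wide inside at the floor. Origin: centre of its underside. It stands on one side of the scoop; a used white side plate (190 mm, patterned rim, crumbs), which stays empty, on the other. Which side is which varies.
- walnut_a: Brown walnut, 25 mm thick and 27 mm long, 15 g. Origin: its centre. Starts in the back of the scoop.
- walnut_b: The other walnut, of the same size. Origin: its centre. Starts in the back of the scoop.
Not all that is in view belongs to the job. What is shaped like the scoop but red is not meant.

How it is judged:
By the outcome, as a careful person would: the job done as asked, in the order asked, and still so for the second after the job is handed in, with the robot touching nothing.
It also fails if it takes over 58 s, if anything falls off the work surface, if the arm or the gripper's body presses on something with over 40 N, if the wrist force passes 120 N, or if a joint passes its speed limit or range.

## Robot

A 7-joint arm with a two-finger parallel gripper is mounted at the origin on a cart in front of the work surface, level with it; the furniture and walls round the work are solid. World frame = base frame: x ahead of the robot, y to its left, z up, the work surface at z = 0. Lengths are in m, angles in rad, forces in N, time in s.
With the tool pointing down it reaches from about 0.425 to 0.925 m from the base axis. Payload 6.8 kg.
Tool frame: the origin (TCP) lies on the centre line of the jaws, within the pads' length; the fingertips stand 25 mm ahead of it and the grasp point (between the pads) lies 6 mm ahead of it; z points along the fingers, y is the line along which they close (so a half turn about z gives the same grasp; the last joint's range is limited). The gripper opens to 85 mm and grips with 20 to 120 N. Pads are 22 mm wide; open, the fingers measure 114 mm over their backs; the gripper's body (76 mm by 85 mm) begins 54 mm behind the grasp point. The pads swing forward as they close: fully open they stand 13 mm farther back than shut.
Start: joints at [1.135, 0.477, 0.022, 1.555, -0.011, 1.109, -0.083], TCP at [0.217, -0.639, 0.256] pointing down, gripper open.
Joint ranges: [-2.96, 2.96], [-0.34, 2.1], [-1.41, 1.46], [0.24, 2.44], [-1.37, 4.51], [0.17, 1.92], [-2.96, 2.96]. Speed limits (rad/s): [2.39, 2.39, 3.14, 3.14, 3.14, 3.14, 3.14].

## Interface

Orientations are given as a unit quaternion [x, y, z, w].
In Python, from bench import arm gives the robot as it stands.
- The arm moves only by the tool apply_moves, never from a script. Its argument "plan" is a list of rows, each a list of 3 entries, a list of its own where there are three numbers: the gripper command: -1 is shut, 1 is fully open, values between are in proportion, then the shift along the tool's x, y, z in m, then the turn, a rotation vector about the tool's x, y, z in rad. A call has 1 to 12 rows; each row shifts and turns the commanded pose from where the row before left it, along the tool's axes as they then stand; what a row does not reach is not made up. A row lasts 1/8 s, in which the tool goes at most 62.5 mm and 10.7 degrees, less where a joint would pass 70% of its speed; a pose out of reach is approached as far as the arm can. A call is refused whole if a number of a shift passes 0.0625 or a number of a turn 0.188, either way. A call with a gripper value outside its range is refused whole. The fingers move at their own pace and stop on an object; the grip force is fixed at half the most. Time passes only in rows, so rows that do not move let the fingers close. It gives the time, the measured TCP pose, the force, the opening and the grip force at its end, in the units of the state.
- arm.get_obs(): the state, without advancing time (a new reading comes with each control period).
- arm.capture(name): name is "scene" or "top" or "wrist"; returns the picture (384x512x3 uint8, red, green, blue); there is no depth.
- arm.calibration(name): a dict with "mtx" (3x3 intrinsics, pixels), "pose" (4x4, takes a point from camera to world coordinates). Camera axes: x right, y up, looking along -z (the intrinsics and any distortion apply to the point x, -y, -z); pixel columns grow to the right and rows downward; lengths in m; the calibration is good to about 2 mm. A picture is of the moment at which its call begins: read the wrist's pose just before it. calibration takes no time and is no camera call; for the wrist camera it gives the pose at the moment of the call.
- arm.finish_job(): hands the job in; it is judged then, once.
Trained networks look in the newest picture that a camera, given by its name, has taken for a name from the list of things; names that differ only in an ending like _2 or _b are one class to them, and where a whole thing is asked for, a point or a joint stands for the part that bears it (a point fixed in the world has none). Each returns a list of dicts, best first, with "confidence" (0 to 1); they miss things now and then, are a little off and sometimes report something else, mostly with a low value. They report only what shows in the picture. A call takes as long as a camera call. They do not tell look-alikes from the thing itself.
- arm.search_frame(camera, name): "box" ([centre column, centre row, width, height] in pixels, round what is visible of it).
- arm.place_of(camera, name): "position" ([column, row] in pixels: a listed point, or the origin of a listed thing).
The state is a dict: "time": time; "joint_pos": joint angles; "joint_velocities": joint speeds; "joint_torque": joint torques, N m; "tool_pos": TCP position; "orientation": TCP orientation; "force": force on the tool from outside, world axes, zero at the start; "ft_torque": the same for the moment, N m; "finger_gap": finger opening in m; "gripper_force": force on a finger pad.
Only numpy, scipy, OpenCV 4.12 (cv2) and the standard library are available. Lean on these libraries where they do the work, as an engineer would, in place of code of your own. Each camera call takes 0.05 s, during which the arm holds its last target. There are 200 camera calls.

## Working session

There is one attempt and no reset: what is moved stays moved. The work goes in short steps, Python scripts to look and compute and a tool call to move; the robot and the scene stay as the last step left them, time stands still between calls to the robot, and variables do not carry over. Pictures are saved under pics/ and viewed, at most 10 in all, crops included, and the job is handed in when it is done.

Besides the shell and the picture viewer there is one more tool, called after "Request:" as name([rows], argument=value, ...), one row to a line, values as JSON. apply_moves: Moves the arm, as the interface text tells. Its arguments: {"type":"object","properties":{"plan":{"type":"array","items":{"type":"array"}}},"required":["plan"]}

```bash
mkdir -p pics
cat > h.py <<'E'
from bench import arm
import numpy as np, cv2
from scipy.spatial.transform import Rotation as R
def ray(cam,px,z):
    c=arm.calibration(cam); M=np.array(c["mtx"]);P=np.array(c["pose"])
    d=np.linalg.inv(M)@[px[0],px[1],1]; d=P[:3,:3]@[d[0],-d[1],-d[2]]
    o=P[:3,3]; return o+d*(z-o[2])/d[2]
def snap(cam,name):
    im=np.array(arm.capture(cam)); cv2.imwrite(f"pics/{name}.png",im[:,:,::-1]); return im
E
python3 - <<'E'
from h import *
snap("scene","s0");snap("top","t0")
a=cv2.imread("pics/s0.png");b=cv2.imread("pics/t0.png")
o=arm.get_obs();print(o["time"],o["tool_pos"],o["orientation"],o["finger_gap"])
for cam in("top","scene"):
  for n,z in(("scoop",.016),("scoop_grip",.079),("dish",0),("walnut_a",.02)):
    for r in arm.place_of(cam,n)[:3]: print(cam,n,np.round(r["position"],1),round(r["confidence"],2),ray(cam,r["position"],z).round(3))
E
```

```text
0.1 [ 0.21717843 -0.63859066  0.25543494] [ 9.86597502e-01  1.63170775e-01 -1.85320411e-04 -7.95378633e-04] 0.08535337419677538
top scoop [357.7 184.8] 0.86 [ 0.53  -0.678  0.016]
top scoop [211.9 197.9] 0.84 [ 0.464 -0.12   0.016]
top scoop_grip [346.9 188.2] 0.65 [ 0.505 -0.621  0.079]
top walnut_a [214.6 178.8] 0.41 [ 0.537 -0.127  0.02 ]
top walnut_a [221.1 178.3] 0.38 [ 0.54  -0.152  0.02 ]
scene scoop [383.2 235.6] 0.94 [ 0.544 -0.68   0.016]
scene scoop [194.1 205.2] 0.8 [ 0.467 -0.131  0.016]
scene scoop_grip [202.8 177.1] 0.9 [ 0.537 -0.12   0.079]
scene scoop_grip [361.3 214.9] 0.6 [ 0.515 -0.624  0.079]
scene dish [205.6 192.3] 0.64 [ 0.584 -0.094 -0.   ]
scene walnut_a [208.2 195.2] 0.55 [ 0.536 -0.137  0.02 ]
```

View pics/t0.png

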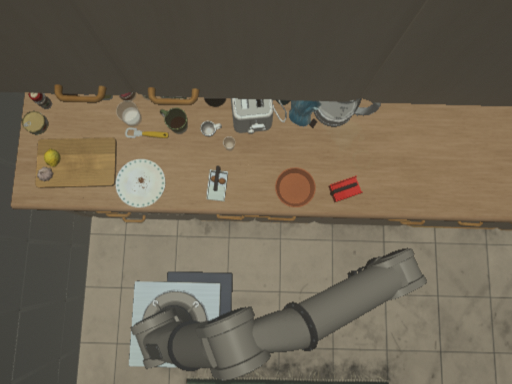

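View pics/s0.png

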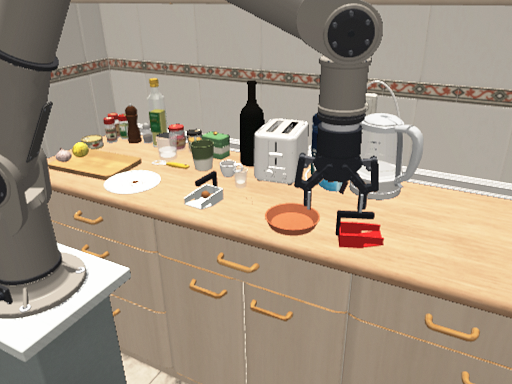

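The top view shows the aluminium scoop at about (217,184), with the terracotta dish at (295,187). The plate is at (140,183) and the red look-alike at (345,189). I'll go above the scoop.

Request:
apply_moves([
  [1,[0.044,-0.038,0],[0,0,0]],
  [1,[0.044,-0.038,0],[0,0,0]],
  [1,[0.044,-0.038,0],[0,0,0]],
  [1,[0.044,-0.038,0],[0,0,0]],
  [1,[0.044,-0.038,0],[0,0,0]],
  [1,[0.044,-0.038,0],[0,0,0]],
  [1,[0.044,-0.038,0],[0,0,0]],
  [1,[0.044,-0.038,0],[0,0,0]],
  [1,[0.044,-0.038,0],[0,0,0]],
  [1,[0.044,-0.038,0],[0,0,0]],
  [1,[0,0,0],[0,0,0.18]],
  [1,[0,0,0],[0,0,0.18]],
])

```text
time: 2.0
tool_pos: [0.512, -0.1367, 0.2564]
orientation: [1.0, -0.018, 0.0, -0.0]
force: [-0.4, -0.3, -0.2]
finger_gap: 0.0856
gripper_force: 0.0
```

Run:
```python
from h import *
o=arm.get_obs();print(o["time"],o["tool_pos"],R.from_quat(o["orientation"]).as_matrix().round(3),np.round(o["joint_pos"],3))
snap("wrist","w1")
for n,z in(("scoop",.016),("scoop_grip",.079),("dish",0),("walnut_a",.02)):
    for r in arm.place_of("wrist",n)[:3]: print(n,np.round(r["position"],1),round(r["confidence"],2),ray("wrist",r["position"],z).round(3))
im=arm.capture("top"); hsv=cv2.cvtColor(np.array(im),cv2.COLOR_RGB2HSV)[160:215,260:325]
m=((hsv[...,0]<14)&(hsv[...,1]>140)).astype(np.uint8)
ys,xs=np.nonzero(m);print(len(xs))
n,l,s,c=cv2.connectedComponentsWithStats(m);i=1+s[1:,4].argmax();x,y,w,h=s[i,:4];print(s[i])
p=(260+x+(w-1)/2,160+y+(h-1)/2);print("dish",p,ray("top",p,.027))
```

```text
2.0 [ 0.5119834  -0.13669037  0.25640294] [[ 0.999 -0.036  0.   ]
 [-0.036 -0.999  0.   ]
 [ 0.    -0.    -1.   ]] [ 0.324  0.25  -0.213  1.89   0.062  1.008 -1.522]
scoop [258.5 199.9] 0.58 [ 0.464 -0.131  0.016]
scoop_grip [258.2 171.8] 0.69 [ 0.52  -0.134  0.079]
dish [477.5 149. ] 0.57 [ 0.523 -0.432  0.   ]
walnut_a [246.  145.7] 0.74 [ 0.54  -0.118  0.02 ]
949
[ 19  12  36  35 923]
dish (np.float64(296.5), np.float64(189.0)) [ 0.50521808 -0.44092449  0.027     ]
```

View pics/w1.png

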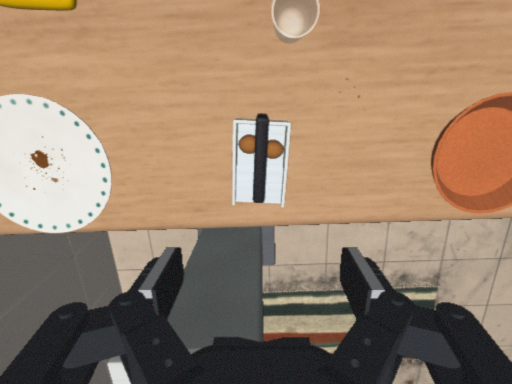

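The wrist view shows the scoop at about (260,163), with its handle from (262,114) to (259,203) and both walnuts at the back. The dish is on the right and the plate on the left.

Run:
```python
from h import *
for p,z in(((262,115),.088),((259,202),.088),((259,206),.038),((263,120.5),.038)): print(p,ray("wrist",p,z).round(4))
im=cv2.imread("pics/w1.png");m=(im.max(2)<50).astype(np.uint8);m[:105]=0;m[210:]=0;m[:,:240]=0;m[:,285:]=0
ys,xs=np.nonzero(m);r=cv2.minAreaRect(np.c_[xs,ys].astype(np.float32));print(r)
b=cv2.boxPoints(r);print([ray("wrist",q,.08).round(4) for q in b])
# dish rim ellipse-ish: visible boundary points left/top/bottom
hsv=cv2.cvtColor(im,cv2.COLOR_BGR2HSV);m=((hsv[...,0]<14)&(hsv[...,1]>120)).astype(np.uint8);m[:,:420]=0;m[:85]=0;m[220:]=0
P=[]
for v in range(100,210,4):
    x=np.nonzero(m[v])[0]
    if len(x): P.append(ray("wrist",(x[0],v),.03)[:2])
P=np.array(P);A=np.c_[2*P,np.ones(len(P))];s=np.linalg.lstsq(A,(P**2).sum(1),rcond=None)[0];print("dish",s[:2],np.sqrt(s[2]+s[0]**2+s[1]**2))
```

```text
(262, 115) [ 0.5807 -0.1398  0.088 ]
(259, 202) [ 0.4877 -0.1338  0.088 ]
(259, 206) [ 0.4632 -0.1326  0.038 ]
(263, 120.5) [ 0.5717 -0.1409  0.038 ]
((260.2900085449219, 158.0093536376953), (11.284452438354492, 86.2776870727539), 1.8476102352142334)
[array([ 0.4862, -0.1271,  0.08  ]), array([ 0.5807, -0.1337,  0.08  ]), array([ 0.58  , -0.1453,  0.08  ]), array([ 0.4853, -0.14  ,  0.08  ])]
dish [ 0.51901706 -0.42693972] 0.07398805958701243
```

Request:
apply_moves([
  [1,[0.013,0,0.02],[0,0,0.035]],
  [1,[0,0,0.04],[0,0,0]],
  [1,[0,0,0.04],[0,0,0]],
  [1,[0,0,0.04],[0,0,0]],
  [1,[0,0,0.02],[0,0,0]],
  [1,[0,0,0.011],[0,0,0]],
  [1,[0,0,0],[0,0,0]],
])

```text
time: 3.18
tool_pos: [0.5244, -0.1382, 0.0851]
orientation: [0.999, -0.033, -0.0, -0.0]
force: [0.8, -0.2, -0.2]
finger_gap: 0.0857
gripper_force: 0.0
```

Run:
```python
from h import *
o=arm.get_obs();print(o["time"],o["tool_pos"],np.round(o["joint_pos"],3))
snap("wrist","w2")
```

```text
3.175 [ 0.5244395  -0.13818737  0.08506191] [ 0.286  0.497 -0.18   1.997  0.14   0.66  -1.621]
```

View pics/w2.png

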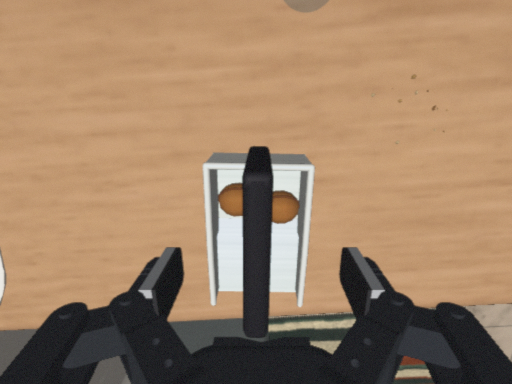

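The fingers straddle the handle bar, which is centred at column 257 between pads at 165 and 355, and both nuts are at the back. Next I'll grip it and lift.

Request:
apply_moves([
  [-1,[0,0,0],[0,0,0]],
  [-1,[0,0,0],[0,0,0]],
  [-1,[0,0,0],[0,0,0]],
  [-1,[0,0,0],[0,0,0]],
  [-1,[0,0,0],[0,0,0]],
  [-1,[0,0,0],[0,0,0]],
  [-1,[0,0,-0.01],[0,0,0]],
  [-1,[0,0,-0.025],[0,0,0]],
  [-1,[0,0,-0.03],[0,0,0]],
  [-1,[0,0,-0.03],[0,0,0]],
  [-1,[0,0,-0.015],[0,0,0]],
  [-1,[0,0,0],[0,0,0]],
])

```text
time: 4.72
tool_pos: [0.525, -0.1383, 0.1961]
orientation: [0.999, -0.034, 0.001, 0.0]
force: [0.3, -0.4, -3.3]
finger_gap: 0.0131
gripper_force: 60.3
```

Run:
```python
from h import *
o=arm.get_obs();print(o["time"],o["tool_pos"],np.round(o["joint_pos"],3),o["finger_gap"])
snap("wrist","w3")
```

```text
4.725 [ 0.52495694 -0.13832039  0.19611957] [ 0.311  0.338 -0.205  1.923  0.088  0.887 -1.577] 0.013078129523614646
```

View pics/w3.png

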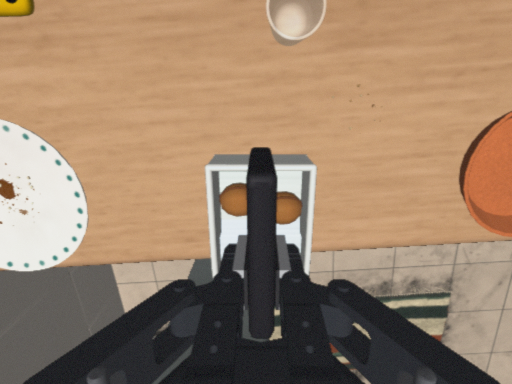

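Request:
apply_moves([
  [-1,[-0.002,0.012,0],[0,0,0]],
  [-1,[-0.005,0.022,0],[0,0,0]],
  [-1,[-0.007,0.03,0],[0,0,-0.05]],
  [-1,[-0.007,0.03,0],[0,0,0.05]],
  [-1,[-0.007,0.03,0],[0,0,0]],
  [-1,[-0.007,0.03,0],[0,0,0]],
  [-1,[-0.007,0.03,0],[0,0,0]],
  [-1,[-0.006,0.03,0],[0,0,0]],
  [-1,[-0.005,0.02,0],[0,0,0]],
  [-1,[-0.002,0.01,0],[0,0,-0.05]],
  [-1,[0,0,0],[0,0,-0.1]],
  [-1,[0,0,0],[0,0,-0.14]],
])

```text
time: 6.28
tool_pos: [0.4542, -0.3783, 0.1944]
orientation: [0.994, 0.113, -0.001, -0.001]
force: [-0.3, 0.4, -2.9]
finger_gap: 0.0129
gripper_force: 60.3
```

Request:
apply_moves([
  [-1,[0,0,0],[0,0,-0.14]],
  [-1,[0,0,0],[0,0,-0.14]],
  [-1,[0,0,0],[0,0,-0.14]],
  [-1,[0,0,0],[0,0,-0.14]],
  [-1,[0,0,0],[0,0,-0.14]],
  [-1,[0,0,0],[0,0,-0.14]],
  [-1,[0,0,0],[0,0,-0.14]],
  [-1,[0,0,0],[0,0,-0.14]],
  [-1,[0,0,0],[0,0,-0.14]],
  [-1,[0,0,0],[0,0,-0.14]],
  [-1,[0,0,0],[0,0,-0.14]],
  [-1,[0,0,0],[0,0,-0.14]],
])

```text
time: 7.78
tool_pos: [0.4542, -0.3782, 0.1945]
orientation: [0.579, 0.816, 0.0, -0.001]
force: [-0.2, 0.1, -1.5]
finger_gap: 0.0131
gripper_force: 60.3
```

Request:
apply_moves([
  [-1,[0,0,0],[0,0,-0.14]],
  [-1,[0,0,0],[0,0,-0.14]],
  [-1,[0,0,0],[0,0,-0.14]],
  [-1,[0,0,0],[0,0,-0.08]],
  [-1,[0,0,0],[0,0,-0.03]],
  [-1,[0,0,0],[0,0,0]],
])

```text
time: 8.52
tool_pos: [0.4545, -0.3783, 0.1949]
orientation: [0.348, 0.938, 0.0, -0.0]
force: [1.0, -0.0, -3.2]
finger_gap: 0.0129
gripper_force: 60.3
```

Run:
```python
from h import *
o=arm.get_obs();M=R.from_quat(o["orientation"]).as_matrix();t=np.array(o["tool_pos"]);print(o["time"],t,M.round(3),np.round(o["joint_pos"],3),o["finger_gap"])
print("lip",t+M@[-.062,0,.069])
snap("wrist","w4");snap("top","t4")
for r in arm.place_of("wrist","dish"): print(r["position"],r["confidence"],ray("wrist",r["position"],0))
```

```text
8.525 [ 0.4545274  -0.37826597  0.19491855] [[-0.758  0.652 -0.   ]
 [ 0.652  0.758  0.001]
 [ 0.001  0.    -1.   ]] [ 1.08   0.484 -0.648  1.786  0.343  0.987  1.156] 0.012879627758834352
lip [ 0.50152676 -0.41863298  0.12587823]
```

View pics/w4.png

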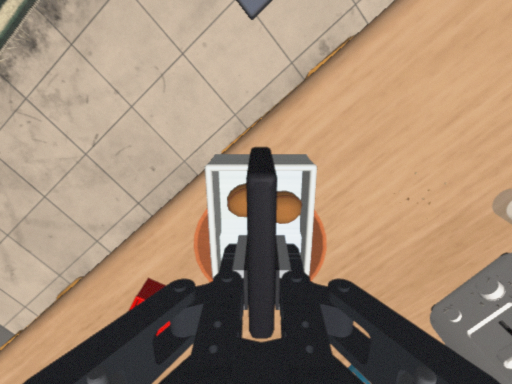

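The nuts are still at the back, and the dish lies symmetrically under the scoop, with its rim from column 194 to 326 near row 243. I'll work out the dish centre from this.

Run:
```python
from h import *
im=cv2.imread("pics/w4.png");hsv=cv2.cvtColor(im,cv2.COLOR_BGR2HSV);m=((hsv[...,0]<14)&(hsv[...,1]>110)&(hsv[...,2]>90))
m[:205]=0
P=[]
for v in range(206,276,3):
    for c in (range(185,208),range(330,312,-1)):
        x=[u for u in c if m[v,u]]
        if x: P.append(ray("wrist",(x[0],v),.03)[:2])
P=np.array(P)
from scipy.optimize import least_squares
s=least_squares(lambda q:np.hypot(*(P-q).T)-.078,[.517,-.43],loss="soft_l1",f_scale=.002);print(len(P),s.x,np.abs(s.fun).mean())
```

```text
45 [ 0.5171084  -0.43194159] 0.000563382638816273
```

Request:
apply_moves([
  [-1,[0,0,0.01],[0,0,0]],
  [-1,[0,0,0.02],[0,0,0]],
  [-1,[0,0,0.02],[0,0,0]],
  [-1,[0,0,0.014],[0,0,0]],
  [-1,[0,0,0.006],[0,0,0]],
  [-1,[0,0,0],[0,0,0]],
  [-1,[-0.0036,0,-0.003],[0,0.05,0]],
  [-1,[-0.0036,0,-0.003],[0,0.05,0]],
  [-1,[-0.0036,0,-0.003],[0,0.05,0]],
  [-1,[0,0,0],[0,0,0]],
])

```text
time: 9.93
tool_pos: [0.4645, -0.3864, 0.1344]
orientation: [0.346, 0.935, 0.026, -0.069]
force: [-0.8, -0.3, -2.6]
finger_gap: 0.0129
gripper_force: 60.3
```

```bash
cat > st.py <<'E'
from h import *
o=arm.get_obs();M=R.from_quat(o["orientation"]).as_matrix();t=np.array(o["tool_pos"]);print(o["time"],t,np.round(o["joint_pos"],3),o["force"])
print("lip",t+M@[-.062,0,.069],"tilt",np.degrees(np.arcsin(M[2,0])),"roll",np.degrees(np.arcsin(M[2,1])))
E
python3 st.py
```

```text
9.925 [ 0.46451092 -0.38640385  0.13436042] [ 1.027  0.643 -0.607  1.693  0.361  1.078  1.154] [-0.76007073 -0.2710508  -2.64821033]
lip [ 0.50338325 -0.41971643  0.05700271] tilt 8.445611340319331 roll 0.036888459952699966
```

Request:
apply_moves([
  [-1,[-0.0036,0,-0.002],[0,0.05,0]],
  [-1,[-0.0036,0,-0.002],[0,0.05,0]],
  [-1,[-0.0036,0,-0.002],[0,0.05,0]],
  [-1,[-0.0036,0,-0.002],[0,0.05,0]],
  [-1,[-0.0036,0,-0.002],[0,0.05,0]],
  [-1,[-0.0036,0,-0.002],[0,0.05,0]],
  [-1,[-0.0036,0,-0.002],[0,0.05,0]],
  [-1,[-0.0036,0,-0.002],[0,0.05,0]],
  [-1,[-0.0036,0,-0.002],[0,0.05,0]],
  [-1,[-0.0036,0,-0.003],[0,0.05,0]],
  [-1,[-0.0036,0,-0.003],[0,0.05,0]],
  [-1,[0,0,0],[0,0,0]],
])

```text
time: 11.42
tool_pos: [0.4983, -0.4153, 0.1392]
orientation: [0.326, 0.881, 0.119, -0.321]
force: [0.2, 0.3, -2.2]
finger_gap: 0.0132
gripper_force: 60.4
```

```bash
python3 st.py
python3 - <<'E'
from h import *
a=snap("wrist","w5");b=snap("scene","s5")
c=cv2.resize(b[140:260,180:400],(800,436));d=cv2.resize(a,(400,300))
cv2.imwrite("pics/c5.png",c[:,:,::-1])
E
```

```text
11.425 [ 0.4982608  -0.41532035  0.13921947] [ 0.89   0.986 -0.531  1.148  0.255  1.789  1.242] [ 0.19706581  0.33608176 -2.18732891]
lip [ 0.50059558 -0.41733817  0.04650767] tilt 40.03493432488688 roll -0.006949502198402502
```

View pics/w5.png

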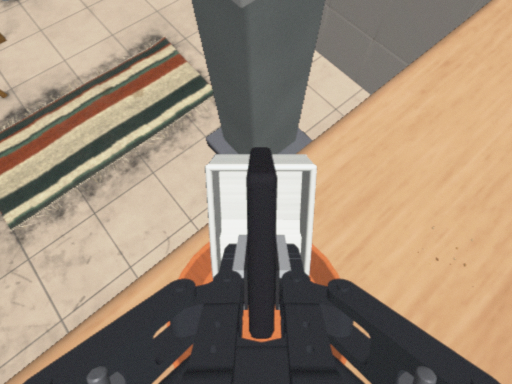

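View pics/c5.png

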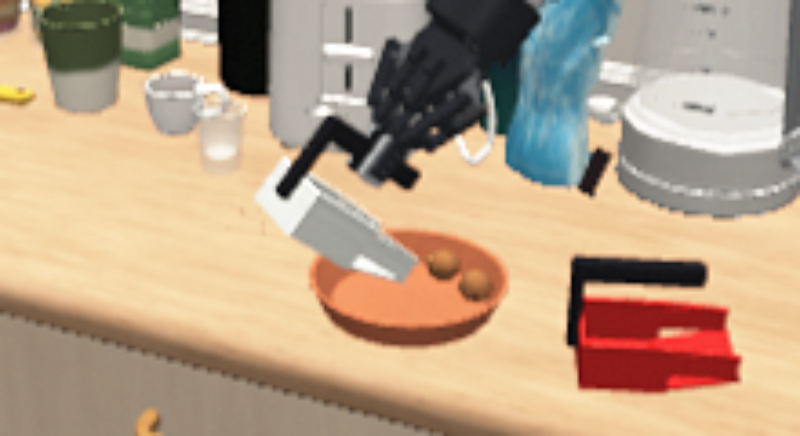

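Both walnuts lie in the dish, and the scoop is empty and tipped at 40°. Now I'll raise and level it.

Request:
apply_moves([
  [-1,[0.013,0,-0.015],[0,0,0]],
  [-1,[0.021,0,-0.026],[0,0,0]],
  [-1,[0.021,0,-0.026],[0,0,0]],
  [-1,[0.013,0,-0.015],[0,0,0]],
  [-1,[0,0,0],[0,-0.1,0]],
  [-1,[0,0,0],[0,-0.12,0]],
  [-1,[0,0,0],[0,-0.14,0]],
  [-1,[0,0,0],[0,-0.14,0]],
  [-1,[0,0,0],[0,-0.12,0]],
  [-1,[0,0,0],[0,-0.079,0]],
  [-1,[0,0,0],[0,0,0]],
])

```text
time: 12.9
tool_pos: [0.4977, -0.4148, 0.2491]
orientation: [0.347, 0.938, -0.0, 0.0]
force: [0.1, -0.0, -1.3]
finger_gap: 0.0125
gripper_force: 60.4
```

```bash
python3 st.py
python3 - <<'E'
from h import *
o=arm.get_obs();M=R.from_quat(o["orientation"]).as_matrix();print(M.T@(np.array([.53,-.155,.2])-o["tool_pos"]))
E
```

```text
12.9 [ 0.49765615 -0.41478255  0.24912344] [ 0.869  0.466 -0.374  1.611  0.186  1.099  1.309] [ 0.13544884 -0.04811179 -1.27678694]
lip [ 0.54473158 -0.45516939  0.18014658] tilt -0.0213732448784501 roll -0.03312374762626612
[0.14448233 0.21834747 0.04894332]
```

Request:
apply_moves([
  [-1,[0.016,0.024,0],[0,0,0]],
  [-1,[0.028,0.042,0],[0,0,0]],
  [-1,[0.028,0.042,0],[0,0,0]],
  [-1,[0.028,0.042,0],[0,0,0]],
  [-1,[0.028,0.042,0],[0,0,0]],
  [-1,[0.016,0.026,0],[0,0,0]],
  [-1,[0,0,0.03],[0,0,0]],
  [-1,[0,0,0.045],[0,0,0]],
  [-1,[0,0,0.04],[0,0,0]],
  [-1,[0,0,0.025],[0,0,0]],
  [-1,[0,0,0.012],[0,0,0]],
  [-1,[0,0,0.006],[0,0,0]],
])

```text
time: 14.4
tool_pos: [0.5317, -0.1565, 0.089]
orientation: [0.347, 0.938, 0.0, -0.0]
force: [-0.5, -0.3, -1.9]
finger_gap: 0.0131
gripper_force: 60.3
```

Request:
apply_moves([
  [-1,[0,0,0.003],[0,0,0]],
  [-1,[0,0,0.002],[0,0,0]],
  [-1,[0,0,0],[0,0,0]],
])

```text
time: 14.78
tool_pos: [0.5317, -0.1568, 0.0853]
orientation: [0.347, 0.938, -0.0, 0.0]
force: [-2.4, 0.2, 3.1]
finger_gap: 0.0127
gripper_force: 61.3
```

```bash
python3 st.py
```

```text
14.775 [ 0.53173139 -0.15681642  0.08527767] [ 0.496  0.538 -0.41   1.957  0.32   0.708  0.754] [-2.41989156  0.22844837  3.10209068]
lip [ 0.57883604 -0.19721383  0.01632695] tilt -0.045522333440367525 roll 0.0127444734622972
```

Request:
apply_moves([
  [0.2,[0,0,0],[0,0,0]],
  [0.2,[0,0,0],[0,0,0]],
  [0.5,[0,0,0],[0,0,0]],
  [0.5,[0,0,0],[0,0,0]],
  [0.5,[0,0,-0.015],[0,0,0]],
  [0.5,[0,0,-0.03],[0,0,0]],
  [0.5,[0,0,-0.05],[0,0,0]],
  [0.5,[0,0,-0.05],[0,0,0]],
  [0.5,[0,0,-0.04],[0,0,0]],
  [0.5,[0,0,0],[0,0,0]],
])

```text
time: 16.02
tool_pos: [0.5332, -0.1566, 0.2735]
orientation: [0.347, 0.938, 0.0, 0.003]
force: [0.8, -0.9, -0.9]
finger_gap: 0.0638
gripper_force: 0.0
```

```bash
python3 st.py
python3 - <<'E'
from h import *
b=snap("scene","s6");cv2.imwrite("pics/c6.png",cv2.resize(b[140:260,130:400],(800,356))[:,:,::-1])
E
```

```text
16.025 [ 0.53318508 -0.15664485  0.27345058] [ 0.577  0.303 -0.492  1.803  0.162  1.069  0.888] [ 0.77726491 -0.86911273 -0.90749773]
lip [ 0.58071778 -0.19710618  0.2048319 ] tilt -0.3508635214476869 roll 0.1855364969769323
```

View pics/c6.png

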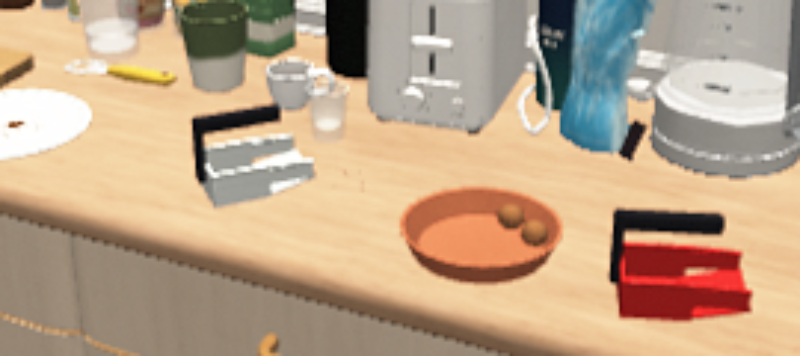

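The scoop stands upright and empty at about (255,160), both walnuts are in the dish, and the gripper is clear.

```bash
python3 -c "
from bench import arm
print(arm.finish_job())"
```

```text
the job is handed in; nothing more can be done
None
```

Both walnuts are lying in the terracotta dish and the empty scoop stands upright on the worktop, clear of it; I handed the job in at about 16 s, and no verdict came back.

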